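# Lock the rotation stage with its lock bar

## Robot

A 7-joint arm with a two-finger parallel gripper is mounted at the origin on the work surface. World frame = base frame: x ahead of the robot, y to its left, z up, the work surface at z = 0. Lengths are in m, angles in rad, forces in N, time in s.
With the tool pointing down it reaches from about 0.4 to 0.875 m from the base axis. Payload 6.5 kg.
Tool frame: the origin (TCP) lies at the very end of the fingers, on their centre line; the grasp point (between the pads) lies 19 mm behind it (manip.hold_point_z is the distance from the TCP to the grasp point, in m); y points along the fingers, x is the direction in which the jaws open and shut, and the axes are right-handed (so a half turn about y gives the same grasp; the last joint's range is limited). The gripper opens to 85 mm and grips with 20 to 120 N. Pads are 22 mm wide; open, the fingers measure 114 mm over their backs; the gripper's body (76 mm by 85 mm) begins 54 mm behind the grasp point. The pads swing forward as they close: fully open they stand 13 mm farther back than shut.
Start: joints at [1.219, 0.536, -0.004, 1.538, 0.003, 1.067, -0.071], TCP at [0.183, -0.624, 0.231] pointing down, gripper open.
Joint ranges: [-2.7, 2.7], [-0.37, 2.16], [-1.27, 1.26], [0.24, 2.4], [-1.31, 4.45], [0.19, 1.91], [-2.76, 2.76]. Speed limits (rad/s): [2.39, 2.39, 3.14, 3.14, 3.14, 3.14, 3.14].

## Interface

Orientations are given as a unit quaternion [x, y, z, w].
In Python, from plant import manip gives the robot as it stands.
- The arm moves only by the tool carry_out, never from a script. Its argument "steps" is a list that holds one entry, the list of rows, each a list of 7 numbers: the closure, from -1 (fully open) to 1 (shut), then the shift along the tool's x, y, z in cm, then the turn, a rotation vector about the tool's x, y, z in degrees. In form: [[[grip, dx, dy, dz, wx, wy, wz], ...]]. A call has 1 to 8 rows; each row shifts and turns the commanded pose from where the row before left it, along the tool's axes as they then stand; what a row does not reach is not made up. A row lasts 1/8 s, in which the tool goes at most 62.5 mm and 10.7 degrees, less where a joint would pass 70% of its speed; a pose out of reach is approached as far as the arm can. A call with a gripper value outside its range is refused whole. The fingers move at their own pace and stop on an object; the grip force is fixed at half the most. Time passes only in rows, so rows that do not move let the fingers close. It gives the time, the measured TCP pose, the force and the opening at its end, in the units of the state.
- manip.state(): the state, without advancing time (a new reading comes with each control period).
- manip.capture(name): name is "scene" or "side" or "wrist"; returns (picture, depth): 480x640x3 uint8, red, green, blue; 480x640 float32, m along the optical axis (not along the pixel's ray), 0 where there is no reading.
- manip.get_calibration(name): a dict with "camera_matrix" (3x3 intrinsics, pixels), "extrinsics" (4x4, takes a point from camera to world coordinates). Camera axes: x right, y down, z forward; pixel columns grow to the right and rows downward; lengths in m; the calibration is good to about 2 mm. A picture is of the moment at which its call begins: read the wrist's pose just before it. get_calibration takes no time and is no camera call; for the wrist camera it gives the pose at the moment of the call.
- manip.hand_in(): hands the job in, once; it reports no verdict.
The state is a dict: "time": time; "qpos": joint angles; "joint_velocities": joint speeds; "joint_efforts": joint torques, N m; "tool_pos": TCP position; "orientation": TCP orientation; "contact_force": force on the tool from outside, world axes, zero at the start; "torque": the same for the moment, N m; "grip_width": finger opening in m.
Only numpy, scipy, OpenCV 4.12 (cv2) and the standard library are available. Lean on these libraries where they do the work, as an engineer would, in place of code of your own. Each camera call takes 0.05 s, during which the arm holds its last target. There are 200 camera calls.

## Task

Lock the rotation stage ready for moving the breadboard: with the fingertips push the upright thumb post round until the slot across the round platter lines up with the steel lock bar, then push the bar by its tail end right through the slot until the tail is flush with the end of the guide block. Only push: do not lift the bar out of its channel, and leave the loose parts around the stage where they are.

Things in the scene. Friction and masses are not known exactly. Their poses are not given: they have to be found in the camera images.
- stage: Fixed black base of the rotation stage on the breadboard (its top is 12.7 mm above the work surface). Origin: on the breadboard top, under the platter's axis; z up; +y is the bar's centre line and push direction. Heights below are above this origin. Base plate x -60 to 60, y -165 to 85, 10 mm high; a 20 mm wide rail, top at 28.8 mm, carries the bar's tail at y -165 to -93.
- guide_end (a point): Middle of the guide block's outer end face, with which the bar's tail must end flush: y = -93 mm, 36 mm up; axes as the stage. The block runs on to y = -48, 44 mm wide, 45 mm high (strap over the bar at y -76 to -61, top 48 mm), with a 16 mm channel for the bar, floor at 29 mm. The rail below the end face stands out 72 mm.
- keeper (a point): Mouth of the keeper beyond the platter, y = 48 mm, 36 mm up: a roofed block 24 mm long, 48 mm wide, top at 49 mm, with a 20 mm wide pocket for the bar's nose and an end stop at y = 68 mm.
- platter (a joint): Platter's turning angle (rad), counter-clockwise positive from above, turns without end, stays where it is left (about 2.5 N at the thumb post turns it). At 0 the slot is in line with the bar and the thumb post on the stage's +x side; at pi it is in line too, post on the -x side: either will do. Starts at 0.5 to 2.64 rad.
- slot_mid (a point): Centre of the platter's top face, 43 mm up, on the turning axis; its y axis runs along the slot and turns with the platter. Platter: plain aluminium disc, 90 mm across, with a slot 18 mm wide and 14.4 mm deep straight across its whole diameter, the mouths a little widened.
- thumb_post (a point): Middle (half-way up) of the upright steel thumb post fixed in the platter: 12 mm diameter, 36 mm tall, from 43 to 79 mm up, 34 mm from the turning axis, at right angles to the slot (on the platter's x axis). Pushed sideways it turns the platter.
- bar_tail (a point): Centre of the square tail end face of the loose steel lock bar (159 mm long, 14 by 14 mm, 0.23 kg), 36 mm up; y axis from tail to nose. It lies in the guide channel, 1 mm play each side, and slides at about 2 N; the tail first stands 119 to 131 mm out of the guide block, past the rail's end. If the slot is not in line, the bar stops at the platter's rim.
- bar_nose (a point): Centre of the lock bar's nose end, tapered over its last 12 mm from 14 to 4 mm wide, so that it finds a slot up to about 0.1 rad out of line. At the start inside the guide, at y = -53 to -65 mm; when home, 66 mm beyond the platter's axis, in the keeper.
- tube_center (a point): Centre of a loose black lens tube standing on end, 31 mm diameter, 60 mm tall. Not part of the job.
- post_center (a point): Centre of a loose steel optical post standing on a 32 mm foot, 13 mm diameter, 86 mm tall. Not part of the job.
- box_center (a point): Centre of a loose flat white plastic lens box, 70 by 70 by 18 mm. Not part of the job.
- driver_grip (a point): Grip of a loose black-handled driver lying flat, 150 mm long. Not part of the job.

How it is judged:
By the outcome, as a careful person would: the job done as asked, in the order asked, and still so for the second after the job is handed in, with the robot touching nothing.
It also fails if it takes over 56 s, if anything falls off the work surface, if the arm or the gripper's body presses on something with over 40 N, if the wrist force passes 120 N, or if a joint passes its speed limit or range.

## Working session

There is one attempt and no reset: what is moved stays moved. The work goes in short steps, Python scripts to look and compute and a tool call to move; the robot and the scene stay as the last step left them, time stands still between calls to the robot, and variables do not carry over. Pictures are saved under pics/ and viewed, about 8 in all and at most 12, crops included, and the job is handed in when it is done.

Besides the shell and the picture viewer there is one more tool, called as a command line: name --argument value ..., lists and objects as JSON in quotes. carry_out: Moves the arm, as the interface text tells. Its arguments: {"type":"object","properties":{"steps":{"type":"array","items":{"type":"array","items":{"type":"array","items":{"type":"number"}}}}},"required":["steps"]}

```bash
mkdir -p pics; ls
python3 - <<'E'
from plant import manip
import cv2, numpy as np
print(manip.state())
for n in ("scene","side"):
    p,d=manip.capture(n); cv2.imwrite(f"pics/{n}0.png",p[:,:,::-1]); np.savez(f"{n}0.npz",p=p,d=d)
    c=manip.get_calibration(n); print(n,c)
E
```

```text
pics
{'time': 0.0, 'qpos': array([ 1.21877441,  0.53715608, -0.0044369 ,  1.53887   ,  0.00263559,
        1.06727994, -0.07117961]), 'joint_velocities': array([-0.0007567 ,  0.00123098,  0.00020881, -0.00091397, -0.00112298,
        0.00058341,  0.00209286]), 'joint_efforts': array([ 3.05625663e-04, -5.83407640e+01,  1.04808748e+00, -2.59114087e+01,
        1.21158961e-02,  9.31522198e-03, -2.03926152e-05]), 'tool_pos': array([ 0.18306113, -0.62304015,  0.23042086]), 'orientation': array([-0.56582225,  0.42417432, -0.42314481,  0.56645371]), 'contact_force': array([-0.45201971,  0.40539191, -0.35904127]), 'torque': array([-0.01107548, -0.0019508 , -0.01831136]), 'grip_width': 0.0853749937777001}
scene {'camera_matrix': array([[462.48789201,   0.        , 317.74265174],
       [  0.        , 462.48789201, 242.69861062],
       [  0.        ,   0.        ,   1.        ]]), 'extrinsics': array([[-0.8115941 ,  0.40561469, -0.4204661 ,  0.94899986],
       [ 0.58396864,  0.5420496 , -0.60428707,  0.52988432],
       [-0.01719424, -0.73597483, -0.67679052,  0.5932452 ],
       [ 0.        ,  0.        ,  0.        ,  1.        ]])}
side {'camera_matrix': array([[537.21699459,   0.        , 306.32312024],
       [  0.        , 537.21699459, 243.54487481],
       [  0.        ,   0.        ,   1.        ]]), 'extrinsics': array([[ 0.68241559, -0.52499487,  0.50861513,  0.2019819 ],
       [-0.73085797, -0.50192877,  0.46250853, -0.31405657],
       [ 0.01247396, -0.68734845, -0.7262207 ,  0.67890689],
       [ 0.        ,  0.        ,  0.        ,  1.        ]])}
```

View pics/scene0.png

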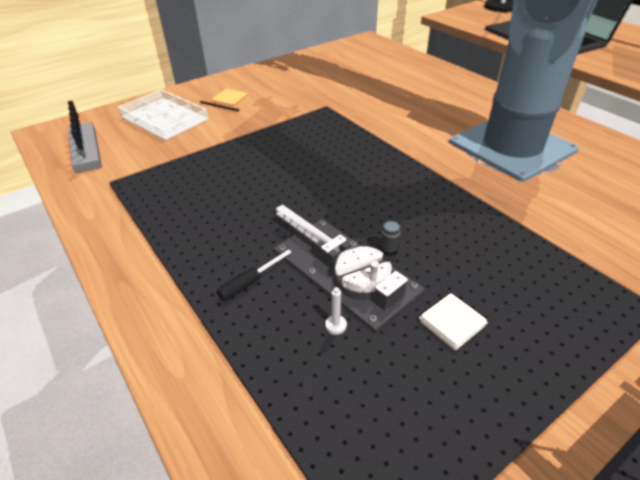

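View pics/side0.png

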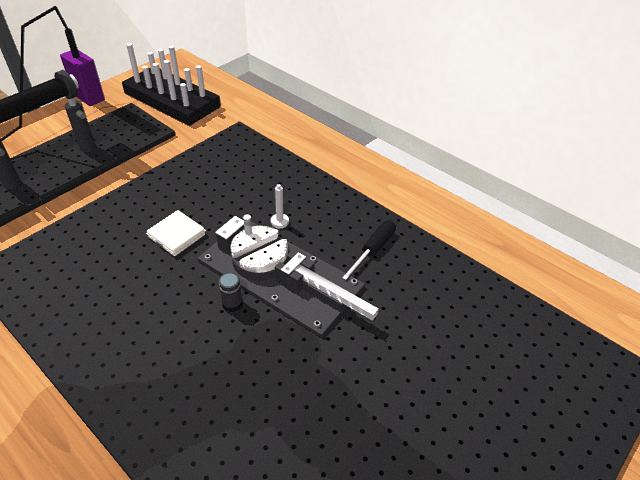

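```bash
python3 -c "
from scipy.spatial.transform import Rotation as R
print(R.from_quat([-0.56582225,  0.42417432, -0.42314481,  0.56645371]).as_matrix().round(3))"
```

```text
[[ 0.282 -0.001  0.959]
 [-0.959  0.002  0.282]
 [-0.002 -1.    -0.   ]]
```

The scene view shows the bar tail near (281,210), the platter near (360,265), the thumb post at (374,270) and the keeper at (392,283). The side view shows the tail at (375,314), the platter at (260,248), the slot running from (235,255) to (287,240) and the thumb post at (248,225).

```bash
cat > h.py <<'E'
import numpy as np, cv2
from plant import manip
def world(d,c):
    K=c["camera_matrix"];E=c["extrinsics"]
    v,u=np.mgrid[:480,:640]
    P=np.stack([(u-K[0,2])/K[0,0]*d,(v-K[1,2])/K[1,1]*d,d],-1)
    return P@E[:3,:3].T+E[:3,3]
def ray(u,v,z,c):
    K=c["camera_matrix"];E=c["extrinsics"]
    r=E[:3,:3]@np.array([(u-K[0,2])/K[0,0],(v-K[1,2])/K[1,1],1]); t=E[:3,3]
    return t+r*(z-t[2])/r[2]
E
python3 - <<'E'
from h import *
np.set_printoptions(precision=4,suppress=True)
pts={"side":dict(tail_top=(375,314,.0557),plat=(260,248,.0557),slotA=(235,255,.0557),slotB=(287,240,.0557),post=(248,217,.0917),tube=(229,279,.0727),opost=(279,186,.0987),box=(176,230,.03),g=(292,263,.0607),keeper=(230,227,.0617)),
"scene":dict(tail_top=(281,209,.0557),plat=(360,265,.0557),post=(375,262,.0917),tube=(392,226,.0727),opost=(336,292,.0987),box=(453,318,.03),g=(334,242,.0607),keeper=(391,281,.0617))}
for n in pts:
    c=manip.get_calibration(n); f=np.load(n+"0.npz"); p=f["p"].astype(int); W=world(f["d"],c)
    print(n,{k:ray(*q,c)[:2].round(3) for k,q in pts[n].items()})
    pl=ray(*pts[n]["plat"],c)[:2]
    m=(p.min(2)>110)&(W[...,2]>.035)&(W[...,2]<.11)&(np.linalg.norm(W[...,:2]-pl,axis=-1)<.22)
    z=W[...,2]
    print(np.histogram(z[m],bins=np.arange(.035,.11,.005)))
    # top-down raster of bright points
    im=np.zeros((400,400,3),np.uint8); ij=((W[m][:,:2]-pl)*900+200).astype(int)
    ok=((ij>=0)&(ij<400)).all(1); 
    col=cv2.applyColorMap(np.clip((z[m]-.035)/.07*255,0,255).astype(np.uint8),cv2.COLORMAP_JET)[:,0]
    im[ij[ok][:,1],ij[ok][:,0]]=col[ok]
    cv2.imwrite(f"pics/top_{n}.png",im)
a=cv2.imread("pics/top_side.png");b=cv2.imread("pics/top_scene.png");cv2.imwrite("pics/top.png",np.hstack([a,b]))
E
```

```text
side {'tail_top': array([ 0.605, -0.082]), 'plat': array([0.581, 0.129]), 'slotA': array([0.543, 0.147]), 'slotB': array([0.623, 0.111]), 'post': array([0.592, 0.166]), 'tube': array([0.497, 0.105]), 'opost': array([0.673, 0.178]), 'box': array([0.527, 0.281]), 'g': array([0.59 , 0.068]), 'keeper': array([0.576, 0.194])}
(array([  24,  293,  361, 1400, 1143,  397,   33,  209,   22,   23,   37,
         53,   11,    0]), array([0.035, 0.04 , 0.045, 0.05 , 0.055, 0.06 , 0.065, 0.07 , 0.075,
       0.08 , 0.085, 0.09 , 0.095, 0.1  , 0.105]))
scene {'tail_top': array([ 0.616, -0.067]), 'plat': array([0.591, 0.135]), 'post': array([0.593, 0.17 ]), 'tube': array([0.498, 0.107]), 'opost': array([0.681, 0.187]), 'box': array([0.533, 0.287]), 'g': array([0.595, 0.07 ]), 'keeper': array([0.579, 0.195])}
(array([  89,  292,  286, 1260,  875,  396,   31,  135,   38,   34,   45,
         66,   15,    0]), array([0.035, 0.04 , 0.045, 0.05 , 0.055, 0.06 , 0.065, 0.07 , 0.075,
       0.08 , 0.085, 0.09 , 0.095, 0.1  , 0.105]))
```

View pics/top.png

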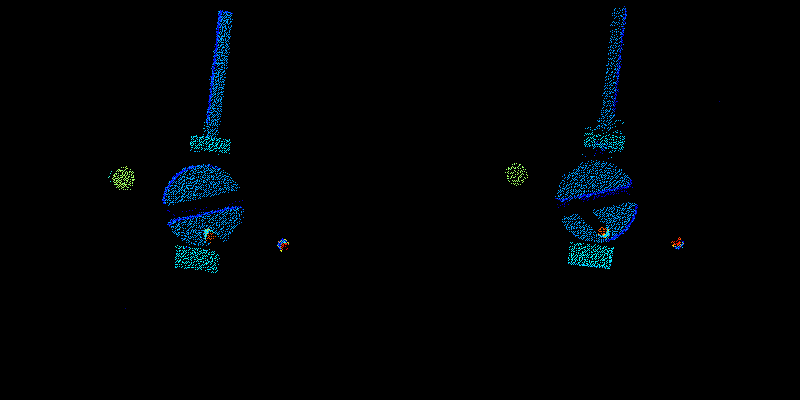

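The top-down raster (900 px/m, +x right, +y down) shows the bar, strap, platter with slot, post and keeper clearly. The stage +y axis is close to world +y. Next I fit these numerically.

Run:
```python
from h import *
np.set_printoptions(precision=4,suppress=True)
for n,pl in (("side",(.581,.129)),("scene",(.591,.135))):
    c=manip.get_calibration(n); f=np.load(n+"0.npz"); p=f["p"].astype(int); W=world(f["d"],c)
    m=(p.min(2)>110)&(np.linalg.norm(W[...,:2]-pl,axis=-1)<.23); Q=W[m]
    x,y,z=Q.T; t=(z>.052)&(z<.0595)
    bar=Q[t&(y<.052)&(y>-.12)&(abs(x-.6)<.05)][:,:2]
    b=bar; 
    for _ in range(3):
        mu=b.mean(0); v=np.linalg.svd(b-mu,full_matrices=False)[2][0]; v*=np.sign(v[1])
        r=(bar-mu)@np.array([v[1],-v[0]]); b=bar[abs(r)<.0085]
    s=(b-mu)@v; tail=mu+v*np.percentile(s,.5)
    D=Q[t&(y>.075)&(np.linalg.norm(Q[:,:2]-pl,axis=1)<.055)][:,:2].astype(np.float32)
    (cc,rr)=cv2.minEnclosingCircle(D)
    P=Q[(z>.066)&(z<.1)&(np.linalg.norm(Q[:,:2]-cc,axis=1)<.05)][:,:2].mean(0)
    perp=np.array([v[1],-v[0]])
    K=Q[(z>.0595)&(z<.065)&(y>.17)&(y<.215)&(abs(x-.58)<.04)][:,:2]; S=Q[(z>.0595)&(z<.065)&(y>.04)&(y<.085)&(abs(x-.59)<.04)][:,:2]
    w=P-np.array(cc)
    print(n,"tail",tail,"v",v,"ang",np.degrees(np.arctan2(v[1],v[0])),"platter",cc,rr,"off",(np.array(cc)-mu)@perp,
      "tail dist",(tail-cc)@v,"post",P,np.linalg.norm(w),"ang",np.arctan2(w@v,w@perp),"K",K.mean(0),"S",S.mean(0),len(K),len(S))
```

```text
side tail [ 0.6092 -0.0794] v [-0.1149  0.9934] ang 96.59751379094504 platter (0.5826139450073242, 0.1295645534992218) 0.05446593835949898 off -0.002356505816176933 tail dist -0.21065228059975433 post [0.5893 0.1667] 0.037724959491208916 ang 1.276720358196739 K [0.5763 0.1943] S [0.5917 0.0671] 288 160
scene tail [ 0.6142 -0.0781] v [-0.1252  0.9921] ang 97.19342642214998 platter (0.5865459442138672, 0.13286784291267395) 0.053691815584897995 off -0.0009972188535680828 tail dist -0.21274360184884467 post [0.597 0.172] 0.0405004314686746 ang 1.1852822534948664 K [0.5821 0.1955] S [0.597  0.0692] 360 103
```

carry_out --steps '[[[1, 0, 0, 0, 0, -10, 0], [1, 0, 0, 0, 0, -10, 0], [1, 0, 0, 0, 0, -10, 0], [1, 0, 0, 0, 0, -10, 0], [1, 0, 0, 0, 0, -10, 0], [1, 0, 0, 0, 0, -10, 0], [1, 0, 0, 0, 0, -10, 0], [1, 0, 0, 0, 0, -10.5, 0]]]'

```text
time: 1.1
tool_pos: [0.1831, -0.6233, 0.2308]
orientation: [-0.705, -0.044, 0.045, 0.706]
contact_force: [-1.0, -0.3, 0.6]
grip_width: 0.0001
```

carry_out --steps '[[[1, 3, 0, 3.9, 0, 0, 0], [1, 3, 0, 3.9, 0, 0, 0], [1, 3, 0, 3.9, 0, 0, 0], [1, 3, 0, 3.9, 0, 0, 0], [1, 3, 0, 3.9, 0, 0, 0], [1, 3, 0, 3.9, 0, 0, 0], [1, 3, 0, 3.9, 0, 0, 0], [1, 3, 0, 3.9, 0, 0, 0]]]'

```text
time: 2.1
tool_pos: [0.3846, -0.2837, 0.2312]
orientation: [0.706, 0.042, -0.042, -0.706]
contact_force: [1.0, 0.1, -0.1]
grip_width: 0.0002
```

carry_out --steps '[[[1, 3, 0, 3.9, 0, 0, 0], [1, 3, 0, 3.9, 0, 0, 0], [1, 3, 0, 3.9, 0, 0, 0], [1, 3, 0, 3.9, 0, 0, 0], [1, 3, 0, 3.9, 0, 0, 0], [1, 3, 0, 3.9, 0, 0, 0], [1, 3, 0, 3.9, 0, 0, 0], [1, 0, 0, 0, 0, 0, 0]]]'

```text
time: 3.1
tool_pos: [0.5608, 0.0159, 0.2312]
orientation: [-0.705, -0.045, 0.044, 0.707]
contact_force: [-0.8, -0.3, 0.3]
grip_width: -0.0001
```

Run:
```python
from h import *
from scipy.spatial.transform import Rotation as R
s=manip.state(); print(s['tool_pos'],R.from_quat(s['orientation']).as_matrix().round(3),s['grip_width'],s['contact_force'])
c=manip.get_calibration("wrist");p,d=manip.capture("wrist");cv2.imwrite("pics/w1.png",p[:,:,::-1]);np.savez("wrist1.npz",p=p,d=d,K=c["camera_matrix"],E=c["extrinsics"]);print(c)
```

```text
[0.56081511 0.01593597 0.23117138] [[ 0.992  0.001 -0.126]
 [ 0.126  0.003  0.992]
 [ 0.001 -1.     0.003]] -6.079024226639932e-05 [-0.80381904 -0.34784013  0.27058102]
{'camera_matrix': array([[358.12251485,   0.        , 318.72839514],
       [  0.        , 358.12251485, 236.68173072],
       [  0.        ,   0.        ,   1.        ]]), 'extrinsics': array([[ 0.99193353,  0.1200173 ,  0.04078868,  0.55091257],
       [ 0.12675185, -0.94256209, -0.30904801,  0.09709776],
       [ 0.00135475,  0.31172512, -0.95017136,  0.37362952],
       [ 0.        ,  0.        ,  0.        ,  1.        ]])}
```

View pics/w1.png

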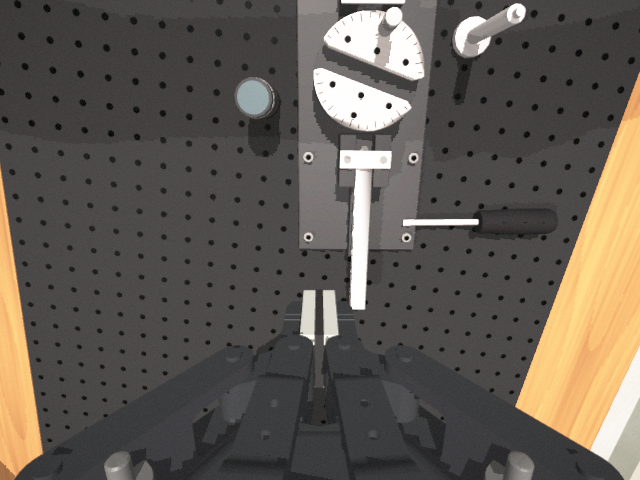

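The wrist view shows the whole stage: tail end at (358,307), strap at (366,159), platter centre near (369,70), slot falling to the right, and post top at (393,17). The closed fingertips span about x 300–338.

```bash
cat >> h.py <<'E'
def measure(f,verbose=True):
    c=dict(camera_matrix=f["K"],extrinsics=f["E"]); p=f["p"].astype(int); W=world(f["d"],c); z=W[...,2]
    tip=f["tip"]; u=np.degrees(0); 
    out={}
    B=(p.min(2)>120)&(p.max(2)-p.min(2)<60)&(abs(W[...,0]-.59)<.1)
    def pts(lo,hi,ylo,yhi,xm,r): return W[B&(z>lo)&(z<hi)&(W[...,1]>ylo)&(W[...,1]<yhi)&(abs(W[...,0]-xm)<r)][:,:2]
    bar=pts(.051,.06,-.12,.04,.6,.03)
    S=pts(.0595,.066,.04,.09,.59,.04).mean(0)
    q=np.float32(bar); rect=cv2.minAreaRect(q)
    ends=cv2.boxPoints(rect); ends=ends[np.argsort(ends[:,1])]; tail=ends[:2].mean(0); v=ends[2:].mean(0)-tail; v/=np.linalg.norm(v)
    D=np.float32(pts(.05,.06,.08,.2,.585,.06)); cc,rr=cv2.minEnclosingCircle(D)
    P=W[(z>.068)&(z<.1)&(np.linalg.norm(W[...,:2]-np.array([.585,.135]),axis=-1)<.05)][:,:2]
    print("tail",tail,"v",np.degrees(np.arctan2(v[1],v[0])),"barwidth",min(rect[1]),"S",S,"disc",cc,rr,"post",P.mean(0),len(P))
E
python3 - <<'E'
from h import *
np.set_printoptions(precision=4,suppress=True)
f=dict(np.load("wrist1.npz")); f["tip"]=0
measure(f)
c=dict(camera_matrix=f["K"],extrinsics=f["E"])
for nm,q in dict(tailL=(351,308,.0557),tailR=(366,308,.0557),strap=(366,159,.0607),slotA=(325,57,.0557),slotA2=(318,70,.0557),slotB=(423,79,.0557),slotB2=(409,107,.0557),post=(394,17,.0917),blkL=(340,186,.0577),blkR=(381,186,.0577),tipL=(302,291,.2312),tipR=(337,291,.2312)).items(): print(nm,ray(*q,c)[:2])
E
```

```text
tail [ 0.6123 -0.0772] v 96.82773 barwidth 0.014385975897312164 S [0.5946 0.07  ] disc (0.5863472819328308, 0.13535477221012115) 0.055742207914590836 post [0.5928 0.1694] 410
tailL [ 0.6061 -0.0767]
tailR [ 0.621  -0.0748]
strap [0.5957 0.0701]
slotA [0.5503 0.1448]
slotA2 [0.546  0.1347]
slotB [0.6319 0.1389]
slotB2 [0.6249 0.1163]
post [0.5943 0.1702]
blkL [0.5772 0.0437]
blkR [0.6133 0.0483]
tipL [0.5529 0.0249]
tipR [0.5682 0.0268]
```

carry_out --steps '[[[1, 0.6, 0, 3.8, 0, 0.4, 0], [1, 0.6, 0, 3.8, 0, 0, 0], [1, 0.6, 0, 3.8, 0, 0, 0], [1, 0.6, 0, 3.7, 0, 0, 0], [1, 0, 4, 0, 0, 0, 0], [1, 0, 4, 0, 0, 0, 0], [1, 0, 4, 0, 0, 0, 0], [1, 0, 4, 0, 0, 0, 0]]]'

```text
time: 4.15
tool_pos: [0.5664, 0.1613, 0.0699]
orientation: [0.707, 0.039, -0.039, -0.705]
contact_force: [-0.1, 0.5, -0.2]
grip_width: 0.0001
```

```bash
cat >> h.py <<'E'
C=np.array([.5868,.1381]); ey=np.array([-.119,.993]); ex=np.array([.993,.119])
def st(p): d=np.asarray(p)[:2]-C; return np.array([d@ex,d@ey])*1000
def look(name,crop=None):
    s=manip.state(); print("TCP stage mm",st(s['tool_pos']).round(1),s['tool_pos'].round(4),s['contact_force'].round(1),s['time'])
    c=manip.get_calibration(name);p,d=manip.capture(name);W=world(d,c);z=W[...,2]
    return p,d,W,c
E
python3 - <<'E'
from h import *
p,d,W,c=look("wrist"); cv2.imwrite("pics/w2.png",p[:,:,::-1])
E
```

```text
TCP stage mm [-17.5  25.5] [0.5664 0.1613 0.0699] [-0.1  0.5 -0.2] 4.15
```

View pics/w2.png

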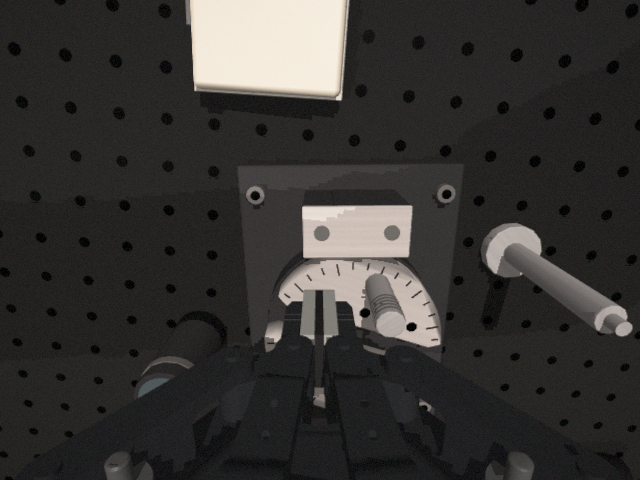

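The closed fingertips (302–336, 290) stand left of the post (its top at (390,324)), clear of the keeper. Now sweep toward stage +x.

carry_out --steps '[[[1, 0.6, 0, 0, 0, 0, 0], [1, 0.5, 0, 0, 0, 0, 0], [1, 0.4, 0, 0, 0, 0, 0], [1, 0.4, 0, 0, 0, 0, 0], [1, 0.4, 0, 0, 0, 0, 0], [1, 0.4, 0, 0, 0, 0, 0], [1, 0, 0, 0, 0, 0, 0]]]'

```text
time: 5.08
tool_pos: [0.5913, 0.1631, 0.0713]
orientation: [0.708, 0.037, -0.041, -0.704]
contact_force: [-7.3, -8.1, 1.6]
grip_width: 0.0003
```

Run:
```python
from h import *
p,d,W,c=look("wrist"); cv2.imwrite("pics/w3.png",p[:,:,::-1])
for n in ("side","scene"):
    p,d,W,c=look(n);z=W[...,2]
    m=(z>.066)&(z<.093)&(p.min(2)>110)&(np.linalg.norm(W[...,:2]-C,axis=-1)<.05)
    k=W[m]; s=np.array([st(q) for q in k]); print(n,len(s),np.median(s,0) if len(s) else '')
```

```text
TCP stage mm [ 7.4 24.3] [0.5913 0.1631 0.0713] [-7.3 -8.1  1.6] 5.075
TCP stage mm [ 7.4 24.2] [0.5913 0.163  0.0713] [-9.1 -7.7  1.8] 5.125
side 91 [19.82904371 14.48673509]
TCP stage mm [ 7.4 24.2] [0.5913 0.163  0.0713] [-9.  -7.7  1.8] 5.175
scene 180 [27.0045935  23.59638233]
```

View pics/w3.png

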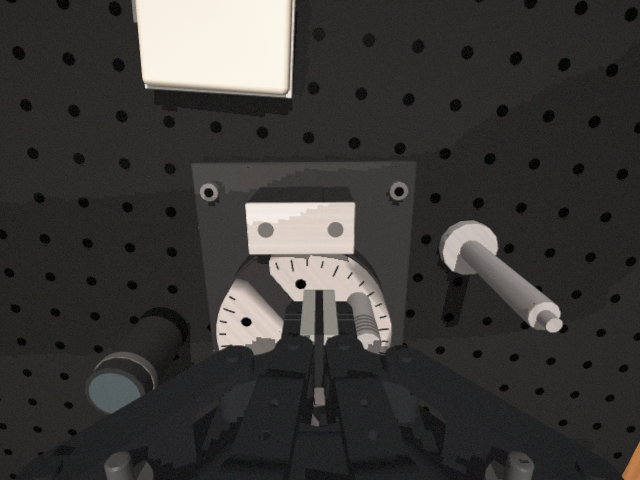

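The post has turned to about (26,22) mm in stage coordinates, θ≈0.7. Next I back off, go round to the +y side and push toward −y.

carry_out --steps '[[[1, -0.4, 0, 0, 0, 0, 0], [1, 0, 0, 1.2, 0, 0, 0], [1, 0, 0, 1.2, 0, 0, 0], [1, 1.3, 0, 0, 0, 0, 0], [1, 1.5, 0, 0, 0, 0, 0], [1, 0, 0, 0, 0, 0, 0]]]'

```text
time: 5.98
tool_pos: [0.6162, 0.1934, 0.0713]
orientation: [-0.706, -0.04, 0.039, 0.706]
contact_force: [0.6, -0.6, -1.1]
grip_width: -0.0001
```

Run:
```python
from h import *
p,d,W,c=look("scene");z=W[...,2]
m=(z>.066)&(z<.093)&(p.min(2)>110)&(np.linalg.norm(W[...,:2]-C,axis=-1)<.05)
s=np.array([st(q) for q in W[m]]); print(len(s),np.median(s,0) if len(s) else '')
```

```text
TCP stage mm [35.8 51.4] [0.6162 0.1934 0.0713] [ 0.6 -0.6 -1.1] 5.975
2 [26.53181445 15.3446792 ]
```

carry_out --steps '[[[1, -0.4, 0, -0.6, 0, 0, 0], [1, 0, 0, -0.5, 0, 0, 0], [1, 0, 0, -0.5, 0, 0, 0], [1, 0, 0, -0.5, 0, 0, 0], [1, 0, 0, -0.5, 0, 0, 0], [1, 0, 0, -0.5, 0, 0, 0], [1, 0, 0, 0, 0, 0, 0]]]'

```text
time: 6.9
tool_pos: [0.6151, 0.1632, 0.0721]
orientation: [-0.705, -0.041, 0.039, 0.707]
contact_force: [1.7, 2.3, 2.2]
grip_width: -0.0002
```

Run:
```python
from h import *
p,d,W,c=look("side");cv2.imwrite("pics/s4.png",cv2.resize(p[180:340,170:400,::-1],None,fx=3,fy=3,interpolation=cv2.INTER_CUBIC))
```

```text
TCP stage mm [31.1 21.6] [0.6151 0.1632 0.0721] [1.7 2.3 2.2] 6.9
```

View pics/s4.png

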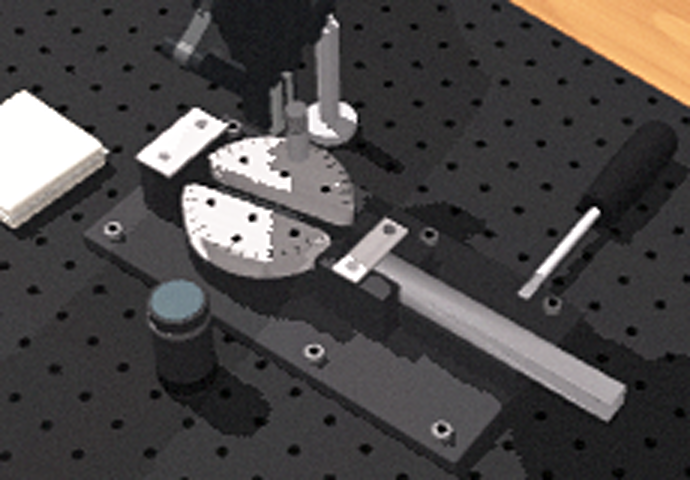

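The slot is nearly in line, still slightly short. I push about 4 mm more, then measure the slot direction.

carry_out --steps '[[[1, 0, 0, -0.2, 0, 0, 0], [1, 0, 0, -0.2, 0, 0, 0], [1, 0, 0, 0, 0, 0, 0]]]'

```text
time: 7.32
tool_pos: [0.6143, 0.1576, 0.0712]
orientation: [0.706, 0.04, -0.04, -0.706]
contact_force: [0.6, 2.6, 0.5]
grip_width: -0.0
```

```bash
cat >> h.py <<'E'
def slot():
    for n in ("side","scene"):
        p,d,W,c=look(n); z=W[...,2]; S=np.stack([(W[...,:2]-C)@ex,(W[...,:2]-C)@ey],-1)*1000
        top=(z>.051)&(z<.060)&(np.linalg.norm(S,axis=-1)<44)
        q=S[top]
        for sg in (-1,1):   # inner edge of each half: per-Y-bin extreme toward slot
            h=q[q[:,0]*sg>3]; e=[]
            for y0 in range(-30,30,5):
                b=h[(h[:,1]>=y0)&(h[:,1]<y0+5)]
                if len(b)>4: e.append((y0+2.5,sg*np.percentile(b[:,0]*sg,4)))
            e=np.array(e)
            if len(e)>4:
                k=np.polyfit(e[:,0],e[:,1],1); r=e[:,1]-np.polyval(k,e[:,0]); g=abs(r)<2
                k=np.polyfit(e[g,0],e[g,1],1); print(n,sg,"theta=",-k[0].round(3),"x0",k[1].round(1),"rms",r.std().round(2),g.sum())
E
python3 -c "
from h import *
slot()"
```

```text
TCP stage mm [29.6 16.1] [0.6143 0.1576 0.0712] [0.6 2.6 0.5] 7.325
side -1 theta= 0.026 x0 -12.7 rms 0.48 12
side 1 theta= 0.042 x0 6.8 rms 0.51 12
TCP stage mm [29.5 16.1] [0.6142 0.1576 0.0711] [0.6 2.5 1.4] 7.375
scene -1 theta= -0.45 x0 -17.3 rms 4.93 2
scene 1 theta= 0.813 x0 14.2 rms 7.71 1h.py:44: RankWarning: Polyfit may be poorly conditioned
  k=np.polyfit(e[g,0],e[g,1],1); print(n,sg,"theta=",-k[0].round(3),"x0",k[1].round(1),"rms",r.std().round(2),g.sum())
```

carry_out --steps '[[[1, 0, 0, -0.1, 0, 0, 0], [1, 0, 0, 0, 0, 0, 0], [1, 0, 0, 0.9, 0, 0, 0], [1, 0, -2.5, 0, 0, 0, 0], [1, 0, -2.5, 0, 0, 0, 0], [1, -1, 0, -4, 0, 0, 0], [0.86, -1, 0, -4.5, 0, 0, 0], [0.86, -1, 0, -4.5, 0, 0, 0]]]'

```text
time: 8.43
tool_pos: [0.5976, 0.032, 0.121]
orientation: [0.706, 0.04, -0.04, -0.706]
contact_force: [0.6, -0.1, 0.4]
grip_width: 0.0061
```

carry_out --steps '[[[0.86, 0, 0, -4.5, 0, 0, 0], [0.86, 0, 0, -4.5, 0, 0, 0], [0.86, 0, 0, -4.5, 0, 0, 0], [0.86, 0, 0, 0, 0, 0, 0]]]'

```text
time: 8.93
tool_pos: [0.6129, -0.1065, 0.1205]
orientation: [0.707, 0.037, -0.038, -0.705]
contact_force: [0.0, 0.5, -0.2]
grip_width: 0.0056
```

```bash
python3 -c "
from h import *
slot()
p,d,W,c=look('wrist');cv2.imwrite('pics/w5.png',p[:,:,::-1])
z=W[...,2]; S=np.stack([(W[...,:2]-C)@ex,(W[...,:2]-C)@ey],-1)*1000
m=(z>.05)&(z<.06)&(p.min(2)>110)&(S[...,1]<-150)&(abs(S[...,0])<20)
print('tail y',np.percentile(S[m][:,1],1),'x',S[m&(S[...,1]<-195)].mean(0))
print(manip.state()['grip_width'])
" 2>/dev/null
```

```text
TCP stage mm [  -3.2 -246. ] [ 0.6129 -0.1065  0.1205] [ 0.   0.5 -0.2] 8.925
side -1 theta= -0.006 x0 -12.8 rms 0.42 12
side 1 theta= -0.014 x0 6.8 rms 0.75 12
TCP stage mm [  -2.7 -242.5] [ 0.6129 -0.103   0.1207] [0.3 0.9 0.4] 8.975
scene -1 theta= 0.006 x0 -8.6 rms 0.4 12
scene 1 theta= 0.17 x0 13.1 rms 3.93 6
TCP stage mm [  -2.3 -240.2] [ 0.6131 -0.1006  0.1209] [-0.5  0.1 -0.4] 9.025
tail y -216.5133508907351 x [  -0.40245425 -205.93166141]
0.005875296000461999
```

View pics/w5.png

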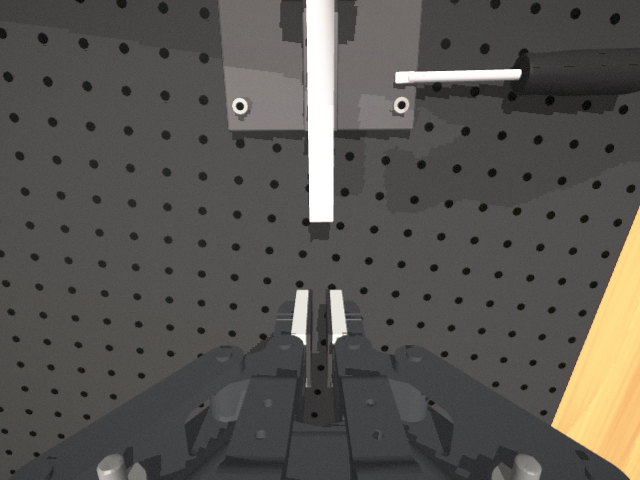

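The slot now reads θ≈0. The tail (310–333, 221) lies straight ahead of the fingers, which are open about 6 mm and will meet the bar as well as the block face on both sides. Descending behind it.

carry_out --steps '[[[0.86, 0.2, 2.5, -0.3, 0, 0, 0], [0.86, 0, 2.5, 0, 0, 0, 0], [0.86, 0, 2.4, 0, 0, 0, 0], [0.86, 0, 0, 0, 0, 0, 0], [0.86, 0, 0, 0, 0, 0, 0]]]'

```text
time: 9.7
tool_pos: [0.6166, -0.1022, 0.0482]
orientation: [-0.706, -0.041, 0.04, 0.706]
contact_force: [0.7, 0.0, 0.5]
grip_width: 0.0063
```

```bash
python3 -c "
from h import *
s=manip.state();print(st(s['tool_pos']),s['tool_pos'],s['contact_force'],s['grip_width'])"
```

```text
[   0.96238117 -242.13403563] [ 0.61656334 -0.10217412  0.04821507] [0.71871198 0.04633022 0.54114549] 0.006329867783393441
```

carry_out --steps '[[[0.86, -0.1, 0.15, 0.8, 0, 0, 0], [0.86, 0, 0, 0.8, 0, 0, 0], [0.86, 0, 0, 0.8, 0, 0, 0], [0.86, 0, 0, 0.6, 0, 0, 0], [0.86, 0, 0, 0.6, 0, 0, 0], [0.86, 0, 0, 0.6, 0, 0, 0], [0.86, 0, 0, 0.6, 0, 0, 0]]]'

```text
time: 10.58
tool_pos: [0.6095, -0.0555, 0.0458]
orientation: [0.706, 0.04, -0.04, -0.706]
contact_force: [0.2, -2.9, 2.7]
grip_width: 0.0061
```

carry_out --steps '[[[0.86, 0, 0, 0.6, 0, 0, 0], [0.86, 0, 0, 0.8, 0, 0, 0], [0.86, 0, 0, 0.8, 0, 0, 0], [0.86, 0, 0, 0.8, 0, 0, 0], [0.86, 0, 0, 0, 0, 0, 0]]]'

```text
time: 11.2
tool_pos: [0.6057, -0.024, 0.0456]
orientation: [-0.705, -0.04, 0.041, 0.706]
contact_force: [-0.8, 0.7, -0.3]
grip_width: 0.0059
```

```bash
python3 -c "
from h import *
slot()
p,d,W,c=look('side');cv2.imwrite('pics/s6.png',cv2.resize(p[180:340,170:400,::-1],None,fx=3,fy=3,interpolation=cv2.INTER_CUBIC))
" 2>/dev/null
```

```text
TCP stage mm [  -0.5 -163.2] [ 0.6057 -0.024   0.0456] [-0.8  0.7 -0.3] 11.2
side -1 theta= 0.21 x0 -8.3 rms 1.95 8
side 1 theta= -0.045 x0 5.7 rms 0.77 12
TCP stage mm [  -0.6 -163.8] [ 0.6057 -0.0246  0.0455] [0.9 0.  0.2] 11.25
scene -1 theta= 0.083 x0 -7.2 rms 1.25 11
scene 1 theta= 0.067 x0 11.5 rms 4.93 3
TCP stage mm [  -0.6 -164.2] [ 0.6058 -0.025   0.0455] [-0.4 -0.1  0.5] 11.3
```

View pics/s6.png

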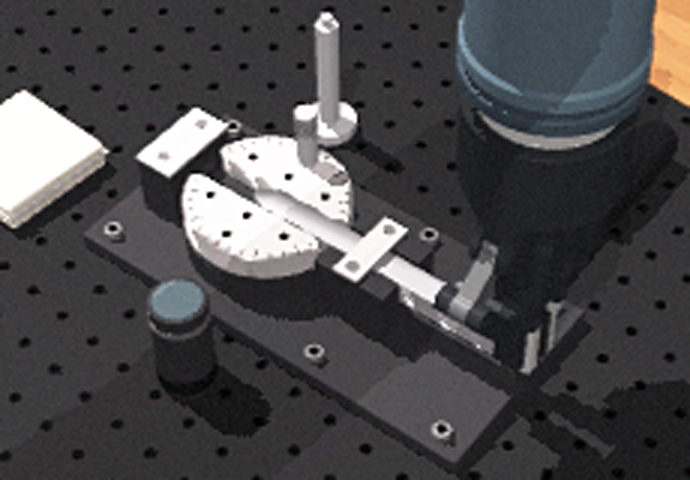

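The bar's nose has entered the slot cleanly, about half-way through, with low forces. I continue and slow down toward the end.

carry_out --steps '[[[0.86, 0, 0, 0.8, 0, 0, 0], [0.86, 0, 0, 0.8, 0, 0, 0], [0.86, 0, 0, 0.8, 0, 0, 0], [0.86, 0, 0, 0.8, 0, 0, 0], [0.86, 0, 0, 0.7, 0, 0, 0], [0.86, 0, 0, 0.6, 0, 0, 0], [0.86, 0, 0, 0.5, 0, 0, 0], [0.86, 0, 0, 0.3, 0, 0, 0]]]'

```text
time: 12.35
tool_pos: [0.6001, 0.0271, 0.0458]
orientation: [-0.706, -0.04, 0.04, 0.706]
contact_force: [0.6, -1.2, -0.2]
grip_width: 0.0058
```

carry_out --steps '[[[0.86, 0, 0, 0.2, 0, 0, 0], [0.86, 0, 0, 0.2, 0, 0, 0], [0.86, 0, 0, 0.1, 0, 0, 0], [0.86, 0, 0, 0, 0, 0, 0]]]'

```text
time: 12.85
tool_pos: [0.5996, 0.0318, 0.0458]
orientation: [-0.706, -0.04, 0.04, 0.706]
contact_force: [-0.1, 0.1, 0.4]
grip_width: 0.0059
```

```bash
python3 -c "
from h import *
s=manip.state();print(st(s['tool_pos']),s['tool_pos'],s['contact_force'],s['grip_width'])"
```

```text
[ 1.06668050e-01 -1.07055314e+02] [0.59964281 0.03182908 0.04581271] [-0.06323605  0.12631903  0.41466121] 0.005883505369450731
```

carry_out --steps '[[[0.86, 0, 0, 0.1, 0, 0, 0], [0.86, 0, 0, 0.1, 0, 0, 0], [0.86, 0, 0, 0.1, 0, 0, 0], [0.86, 0, 0, 0, 0, 0, 0]]]'

```text
time: 13.35
tool_pos: [0.5995, 0.0332, 0.0458]
orientation: [0.707, 0.04, -0.04, -0.705]
contact_force: [0.7, -5.2, 2.0]
grip_width: 0.0058
```

carry_out --steps '[[[0.86, 0, 0, 0.1, 0, 0, 0], [0.86, 0, 0, 0, 0, 0, 0]]]'

```text
time: 13.6
tool_pos: [0.5995, 0.0332, 0.0458]
orientation: [0.707, 0.039, -0.039, -0.705]
contact_force: [0.1, -6.8, 2.1]
grip_width: 0.0063
```

carry_out --steps '[[[0.86, 0, 0, 0.1, 0, 0, 0], [0.86, 0, 0, 0, 0, 0, 0]]]'

```text
time: 13.85
tool_pos: [0.5995, 0.0333, 0.0458]
orientation: [0.707, 0.039, -0.039, -0.705]
contact_force: [1.5, -8.4, 1.6]
grip_width: 0.0063
```

carry_out --steps '[[[0.86, 0, 0, 0.3, 0, 0, 0], [0.86, 0, 0, 0.3, 0, 0, 0], [0.86, 0, 0, 0, 0, 0, 0], [0.86, 0, 0, 0, 0, 0, 0]]]'

```text
time: 14.35
tool_pos: [0.5994, 0.0335, 0.0458]
orientation: [0.71, 0.038, -0.038, -0.702]
contact_force: [2.4, -19.4, 3.7]
grip_width: 0.0058
```

```bash
python3 -c "
from h import *
p,d,W,c=look('side');a=cv2.resize(p[200:300,220:340,::-1],None,fx=5,fy=5,interpolation=cv2.INTER_CUBIC)
cv2.imwrite('pics/s7.png',a)
"
```

```text
TCP stage mm [ 1.000e-01 -1.053e+02] [0.5994 0.0335 0.0458] [  2.4 -19.4   3.7] 14.35
```

View pics/s7.png

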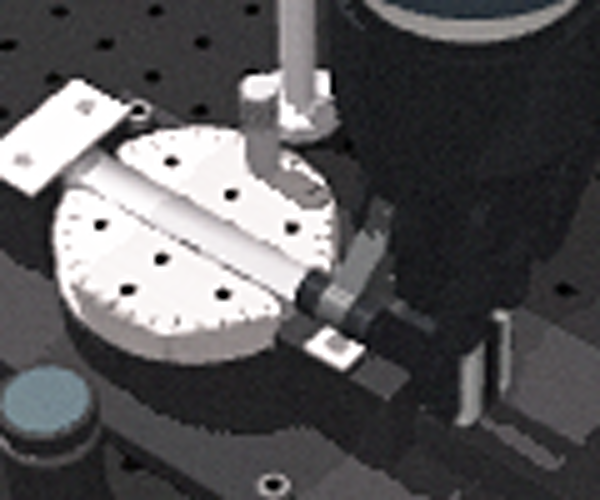

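The bar goes right across the platter into the keeper, and the fingers have stopped firmly on the guide face at 19 N. I withdraw to look at the tail.

carry_out --steps '[[[0.86, 0, 0, -0.9, 0, 0, 0], [0.86, 0, 0, -1.5, 0, 0, 0], [0.86, 0, 0, -1.5, 0, 0, 0], [0.86, 0, -4, -3, 0, 0, 0], [0.86, 0, -4, -3, 0, 0, 0], [0.86, 0, -3, 0, 0, 0, 0], [0.86, 0, 0, 0, 0, 0, 0], [0.86, 0, 0, 0, 0, 0, 0]]]'

```text
time: 15.4
tool_pos: [0.609, -0.0557, 0.155]
orientation: [-0.706, -0.04, 0.04, 0.706]
contact_force: [-0.5, -0.3, -0.4]
grip_width: 0.0058
```

```bash
python3 -c "
from h import *
slot()
p,d,W,c=look('wrist');z=W[...,2]; S=np.stack([(W[...,:2]-C)@ex,(W[...,:2]-C)@ey],-1)*1000
bar=(abs(S[...,0])<5)&(z>.052)&(z<.06)&(S[...,1]<-77)&(S[...,1]>-130)
blk=(abs(abs(S[...,0])-15)<4)&(z>.052)&(z<.062)&(S[...,1]<-77)&(S[...,1]>-130)
for m in (bar,blk): print(m.sum(),np.percentile(S[m][:,1],[1,5,50]))
v,u=np.nonzero(bar|blk); v0,u0=int(v.mean()),int(u.mean()); print(u0,v0)
v0=max(v0,70);a=p[v0-70:v0+70,u0-90:u0+90,::-1]
cv2.imwrite('pics/w8.png',cv2.resize(a,None,fx=4,fy=4,interpolation=cv2.INTER_CUBIC))
" 2>/dev/null
```

```text
TCP stage mm [  -1.1 -195.1] [ 0.609  -0.0557  0.155 ] [-0.5 -0.3 -0.4] 15.4
side -1 theta= 0.011 x0 -4.9 rms 0.76 12
side 1 theta= 0.014 x0 4.8 rms 0.4 12
TCP stage mm [  -1.3 -194.9] [ 0.6087 -0.0556  0.1546] [-0.4  0.2  0.5] 15.45
scene -1 theta= -0.004 x0 -4.9 rms 0.35 12
scene 1 theta= 0.053 x0 5.1 rms 4.6 4
TCP stage mm [  -1.4 -194.8] [ 0.6086 -0.0555  0.1545] [-0.1 -0.4  0.1] 15.5
462 [-92.8729904  -92.44733834 -85.07169727]
782 [-93.32814547 -92.71600793 -85.25405931]
319 70
```

View pics/w8.png

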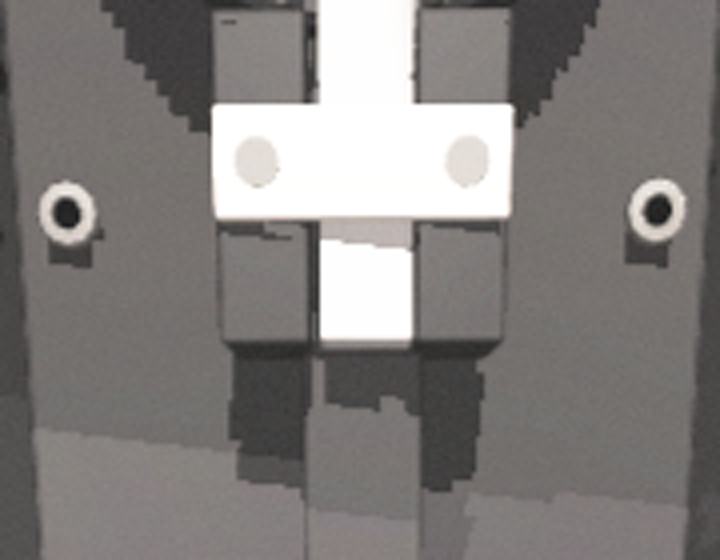

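The tail edge (row ~340) is level with the block's end face (row ~343), and the depth agrees to about 0.5 mm. It is flush, and the robot is clear.

```bash
python3 -c "
from plant import manip
print(manip.hand_in())"
```

```text
the job is handed in; nothing more can be done
None
```

The rotation stage is locked and the job is handed in. With closed fingertips I pushed the thumb post clockwise from about 1.25 rad until the slot was in line. Then I pushed the bar by its tail through the slot into the keeper, until the fingertips stopped on the guide block's end face.

**Last checks:**
- **Tail:** the wrist depth puts its edge at y ≈ -92.9 mm and the block's edge at -93.3 mm, so they are flush to about 0.5 mm. The picture agrees.
- **Slot:** the side camera gives about 0.01 rad, as does one edge in the scene camera. The scene camera's other edge gave 0.05 rad, from a poor fit with few points, so I set it aside.
- **Forces:** the highest reading I saw was about 20 N, in the final push. It was near zero after I withdrew the arm.
- **Time:** about 15.5 s at hand-in, with the arm clear of everything.
- **Loose parts:** I did not touch any of them. The pictures on the way showed nothing out of place, but I did not measure their positions again at the end.

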